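# Refit the side-guide knob of a packing conveyor and set its dial

## Robot

A 6-joint arm with a two-finger parallel gripper is mounted at the origin on the work surface. World frame = base frame: x ahead of the robot, y to its left, z up, the work surface at z = 0. Lengths are in mm, angles in rad, forces in N, time in s.
With the tool pointing down it reaches from about 425 to 925 mm from the base axis. Payload 12.5 kg.
Tool frame: the origin (TCP) lies midway between the tips of the shut fingers; the grasp point (between the pads) lies 19 mm behind it (robot.grip_depth is the distance from the TCP to the grasp point, in mm); z points along the fingers, y is the direction in which the jaws open and shut (so a half turn about z gives the same grasp; the last joint's range is limited). The gripper opens to 85 mm and grips with 20 to 120 N. Pads are 22 mm wide; open, the fingers measure 114 mm over their backs; the gripper's body (76 mm by 85 mm) begins 54 mm behind the grasp point. The pads swing forward as they close: fully open they stand 13 mm farther back than shut.
Start: joints at [1.031, 0.491, 1.559, -0, 1.092, -0.106], TCP at [262.687, 567.134, 231.327] pointing down, gripper open.
Joint ranges: [-3.1, 3.1], [-0.84, 2.19], [0.05, 2.79], [-1.13, 4.28], [0.06, 2.93], [-2.69, 2.69]. Speed limits (rad/s): [2.22, 2.22, 2.79, 3.14, 3.14, 3.14].

## Interface

Orientations are given as a 3x3 rotation matrix whose columns are the frame's x, y, z axes.
In Python, from rig import robot, vision gives the robot as it stands.
- The arm moves only by the tool carry_out, never from a script. Its argument "steps" is a list of rows, each a list of 3 entries, a list of its own where there are three numbers: the shift along the tool's x, y, z in mm, then the turn about the tool's z in degrees, then the closure, from 0 (fully open) to 1 (shut). A call has 1 to 12 rows; each row shifts and turns the pose as measured when the row begins, along the tool's axes as they then stand; what a row does not reach is not made up. A row lasts 1/8 s, in which the tool goes at most 62.5 mm and 10.7 degrees, less where a joint would pass 70% of its speed; a pose out of reach is approached as far as the arm can. A call is refused whole if a number of a shift passes 62.5 or a number of a turn 10.7, either way. A call with a gripper value outside its range is refused whole. The fingers move at their own pace and stop on an object; "grip_force" is the grip in N (left out, the last holds). Time passes only in rows, so rows that do not move let the fingers close. It gives the time, the measured TCP pose, the force and the opening at its end, in the units of the state.
- robot.get_state(): the state, without advancing time (a new reading comes with each control period).
- vision.grab_frame(name): name is "side" or "top" or "wrist"; returns (picture, depth): 420x560x3 uint8, blue, green, red; 420x560 float32, mm along the optical axis (not along the pixel's ray), 0 where there is no reading.
- vision.get_calibration(name): a dict with "fovy" (degrees; the focal length in pixels is half the picture's height over the tangent of half this angle, whatever the lens; pixels are square), "cx", "cy" (the principal point, pixels), "k1" (the pictures are not rectified: a ray, as slopes to the right and down, at radius r is drawn at 1 + k1 r^2 times it, then the intrinsics apply), "R" (3x3) and "t" (3): a world point X has camera coordinates R X + t. Camera axes: x right, y down, z forward; pixel columns grow to the right and rows downward; lengths in mm; the calibration is good to about 2 mm. A picture is of the moment at which its call begins: read the wrist's pose just before it. get_calibration takes no time and is no camera call; for the wrist camera it gives the pose at the moment of the call.
- robot.finish_job(): hands the job in, once; it reports no verdict.
The state is a dict: "time_s": time; "joints": joint angles; "joint_velocities": joint speeds; "joint_torque": joint torques, N m; "ee_pos": TCP position; "ee_rot": TCP orientation; "wrist_force": force on the tool from outside, world axes, zero at the start; "wrist_torque": the same for the moment, N m; "width": opening from 0.0 (shut) to 1.0 (fully open).
Only numpy, scipy, OpenCV 4.12 (cv2) and the standard library are available. Lean on these libraries where they do the work, as an engineer would, in place of code of your own. Each camera call takes 0.05 s, during which the arm holds its last target.

## Task

Put the orange hand knob back on the splined spindle of the conveyor's side-guide adjuster: turn it until its teeth mesh and press it down fully home. Then turn the knob until the red mark on the white dial stands at the black pointer, and let go, leaving the knob in place and everything else on the table where it is.

Things in the scene. Friction and masses are not known exactly. Their poses are not given: they have to be found in the camera images.
- knob_center (a point): Loose orange hand knob, 180 to 290 g, standing upright on its open underside, 64 mm tall. This point: on its axis, half-way up (32 mm above the underside). Lower part: round skirt 56 mm across, 36 mm high, closed on top. Upper part: bar grip 60 mm long (along this point's x), 20 mm wide (along y), 28 mm high, from 36 to 64 mm above the underside; pinch it across the 20 mm.
- knob_teeth (a point): On the knob's axis at its underside, axes as knob_center. Inside the skirt, from the underside up to 16 mm, six inward steel teeth 5.5 mm wide, 60 degrees apart, one of them along this point's +x; tip circle 27 mm across, root circle 39 mm. Above the teeth a clear cavity reaches up to 30 mm.
- seat (a point): Point on the fixed upright spindle's axis, on the steel flange where the knob's underside rests when fully home, 54 mm above the table. z up, x towards the conveyor (the unit's yaw). In the last 9 mm or so two sprung balls drag on the knob: it does not fall home by itself but needs a push of about 5 to 20 N. Meshed teeth have about 0.09 rad of play either way.
- spindle_tip (a point): Top of the spindle, 27 mm above seat, axes as seat. Core 24 mm across, tapered in the top 5 mm to 16 mm. From the flange up to 16 mm: six outward teeth 6 mm wide, 60 degrees apart, 36 mm across. Their angle differs each time and is given by neither point nor dial (a stiff clutch, 0.8 N m, links spindle and dial): find it by touch. Unmeshed, the knob stops with its underside 16 mm above seat.
- dial (a joint): Angle (rad) of the white dial under the knob. 0: its red mark stands exactly at the black pointer. Grows as the dial turns clockwise seen from above. Starts between -1.4 and -0.5, so turning the meshed knob clockwise brings the mark to the pointer. Takes about 0.25 N m to turn, stays where it is left, and moves the near green side guide of the conveyor. Meshed, it follows the knob.
- pointer (a point): Foot of the fixed black pointer (12 x 8 mm, 10 mm high) on the gearbox, 70 mm from the spindle axis on the seat's +y side. The dial is 120 mm across, its top 52 mm above the table; its red mark is 10 mm wide. Gearbox: 154 mm square, 45 mm high. The conveyor begins 105 mm from the axis on the seat's +x side: rollers 78 mm high, green guides 121 mm, carton 159 mm.
- spare: Bystander: loose black knob of the same outer shape and size, plain bore without teeth; origin at the centre of its underside.
- wrench: Bystander: steel wrench lying on the table; origin under its middle.
- driver: Bystander: screwdriver lying on the table; origin under its middle.
- tape: Bystander: brown cardboard ring 104 mm across, 48 mm high; origin at the centre of its underside.
- parcel: Bystander: cardboard parcel 160 x 110 x 80 mm; origin at the centre of its underside.
- mug: Bystander: blue mug, 80 mm across, 90 mm high, handle at its +y; origin at the centre of its underside.
- jar: Bystander: clear jar with grey cap, 60 mm across, 90 mm high; origin at the centre of its underside.
Things that resemble listed ones, but are neither listed nor needed, are in the scene too. Of the things shaped like the part that bears knob_center, the orange one is meant.

How it is judged:
By the outcome, as a careful person would: the job done as asked, in the order asked, and still so for the second after the job is handed in, with the robot touching nothing.
It also fails if it takes over 58 s, if anything falls off the work surface, if the arm or the gripper's body presses on something with over 40 N, if the wrist force passes 120 N, or if a joint passes its speed limit or range.

## Working session

There is one attempt and no reset: what is moved stays moved. The work goes in short steps, Python scripts to look and compute and a tool call to move; the robot and the scene stay as the last step left them, time stands still between calls to the robot, and variables do not carry over. Pictures are saved under pics/ and viewed, and the job is handed in when it is done.

Besides the shell and the picture viewer there is one more tool, called as name([rows], argument=value, ...), one row to a line, values as JSON. carry_out: Moves the arm, as the interface text tells. Its arguments: {"type":"object","properties":{"steps":{"type":"array","items":{"type":"array"}},"grip_force":{"type":"number"}},"required":["steps"]}

```bash
mkdir -p pics; ls; cat > h.py <<'E'
import numpy as np, cv2
from rig import robot, vision
def cal(n):
    c=vision.get_calibration(n); c['R']=np.array(c['R']);c['t']=np.array(c['t']); c['f']=210/np.tan(np.radians(c['fovy'])/2); return c
def ray(c,u,v):
    K=np.array([[c['f'],0,c['cx']],[0,c['f'],c['cy']],[0,0,1.]])
    p=cv2.undistortPoints(np.array([[[u,v]]],float),K,np.array([c['k1'],0,0,0.]))[0,0]
    d=c['R'].T@np.array([p[0],p[1],1]); o=-c['R'].T@c['t']; return o,d
def onz(c,u,v,z):
    o,d=ray(c,u,v); return o+d*(z-o[2])/d[2]
def proj(c,X):
    p=c['R']@np.array(X,float)+c['t']; a=p[:2]/p[2]; r2=a@a; a=a*(1+c['k1']*r2); return a*c['f']+[c['cx'],c['cy']]
def pt(c,D,u,v):
    o,d=ray(c,u,v); return o+d*D[int(round(v)),int(round(u))]
E
python3 - <<'E'
from h import *
for n in ['top','side','wrist']:
    c=cal(n); p,d=vision.grab_frame(n); cv2.imwrite(f'pics/{n}0.png',p); np.savez(f'{n}0.npz',p=p,d=d,**{k:c[k] for k in c})
    print(n,c['fovy'],c['k1'],-c['R'].T@c['t'],c['R'][2])
print(robot.get_state())
E
```

```text
pics
top 43.13405364362753 -0.0005307697712734137 [ 284.36446677   -7.80550575 1444.66261902] [ 1.70856273e-01  8.86060388e-04 -9.85295564e-01]
side 56.834711228708215 0.03633479708842064 [ 301.32526734 -685.97008004  800.35249833] [ 0.1971555   0.66573539 -0.71967083]
wrist 65.18384820018116 -0.07588115903769684 [195.42802668 597.8195884  371.91910715] [ 0.26268823 -0.12336746 -0.95696153]
{'time_s': 0.15, 'joints': array([ 1.03138500e+00,  4.91417774e-01,  1.55931316e+00,  3.53910565e-05,
        1.09172141e+00, -1.05582649e-01]), 'joint_velocities': array([ 0.00158991, -0.00190249, -0.00061131,  0.00016269, -0.00066316,
        0.00149555]), 'joint_torque': array([ 7.66253288e-04, -6.18713379e+01, -2.61688989e+01, -1.17764498e-04,
        3.23710803e-03, -5.10489519e-05]), 'ee_pos': array([262.59213009, 566.97319044, 230.86277496]), 'ee_rot': array([[-9.07356136e-01,  4.20362489e-01, -4.68509855e-04],
       [ 4.20362733e-01,  9.07355858e-01, -7.21490551e-04],
       [ 1.21817597e-04, -8.51592962e-04, -9.99999630e-01]]), 'wrist_force': array([-0.03608693, -0.04602141, -1.42801072]), 'wrist_torque': array([-0.00667677, -0.00688456,  0.02095112]), 'width': 0.9972898115987474}
```

View pics/top0.png

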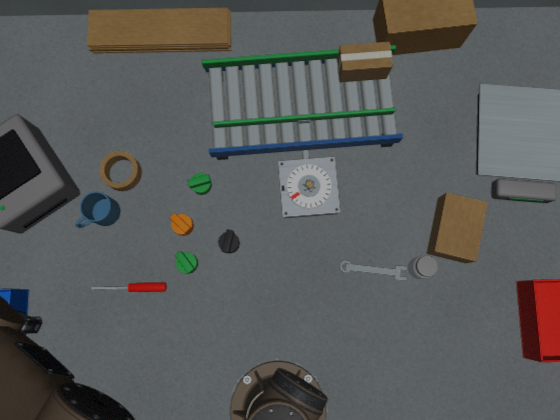

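View pics/side0.png

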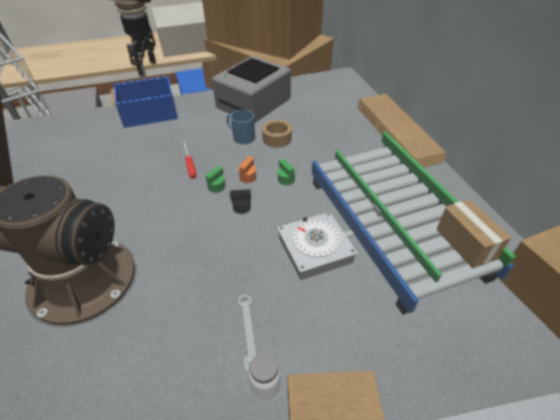

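View pics/wrist0.png

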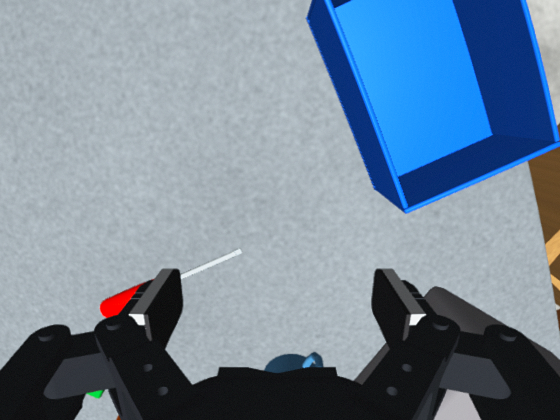

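Top view: one orange knob at (182,224). The same-shaped things are green at (200,183) and (186,262) and black at (229,242). The orange one fits the task. The spindle and dial are at (309,186), and the black pointer is near (283,187). I'll enlarge these to confirm.

```bash
python3 - <<'E'
import cv2,numpy as np
p=cv2.imread('pics/top0.png')
a=cv2.resize(p[165:275,150:250],None,fx=4,fy=4,interpolation=cv2.INTER_CUBIC)
b=cv2.resize(p[145:225,270:350],None,fx=5,fy=5,interpolation=cv2.INTER_CUBIC)
o=np.zeros((440,800,3),np.uint8); o[:440,:400]=a; o[:400,400:]=b
cv2.imwrite('pics/crop0.png',o)
E
```

```text
(no output)
```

View pics/crop0.png

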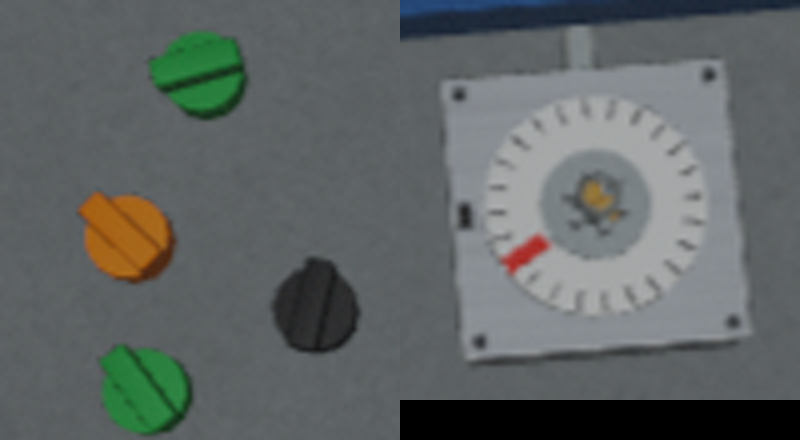

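```bash
cat >> h.py <<'E'
def load(n):
    z=np.load(n); c={k:z[k] for k in ('R','t')}; c.update({k:float(z[k]) for k in ('f','cx','cy','k1')}); return z['p'],z['d'],c
def cloud(c,D,m):
    vs,us=np.nonzero(m&(D>0)); K=np.array([[c['f'],0,c['cx']],[0,c['f'],c['cy']],[0,0,1.]])
    q=cv2.undistortPoints(np.stack([us,vs],1).astype(float)[:,None],K,np.array([c['k1'],0,0,0.]))[:,0]
    X=np.c_[q,np.ones(len(q))]*D[vs,us][:,None]; return (X-c['t'])@c['R'], us, vs
def omask(p):
    h=cv2.cvtColor(p,cv2.COLOR_BGR2HSV); return (h[...,0]>=5)&(h[...,0]<=17)&(h[...,1]>170)&(h[...,2]>60)
def rect(P):
    r=cv2.minAreaRect(P[:,:2].astype(np.float32)); return r
def big(m):
    n,l,s,ce=cv2.connectedComponentsWithStats(m.astype(np.uint8)); i=1+np.argmax(s[1:,4]); return l==i
E
python3 - <<'E'
from h import *
for n in ['top','side']:
    p,d,c=load(n+'0.npz'); m=omask(p)
    if n=='top': m[:, 260:]=0
    nn,l,s,ce=cv2.connectedComponentsWithStats(m.astype(np.uint8)); print(n,[(tuple(s[i]),ce[i].round()) for i in range(1,nn) if s[i][4]>20])
    P,u,v=cloud(c,d,m)
    k=(P[:,2]>50)&(P[:,2]<75); print(np.percentile(P[:,2],[5,50,95]),k.sum()); 
    if k.sum()>8:print(P[k].mean(0),rect(P[k]))
    # dial: white
    h=cv2.cvtColor(p,cv2.COLOR_BGR2HSV)
    r=((h[...,0]<8)|(h[...,0]>172))&(h[...,1]>150)&(h[...,2]>80)
    r[:, :270]=0; r[:,340:]=0; r[:170]=0; r[250:]=0
    nn,l,s,ce=cv2.connectedComponentsWithStats(r.astype(np.uint8)); 
    for i in range(1,nn):
        if s[i][4]>5: print('red',s[i],onz(c,*ce[i],52))
    w=(h[...,1]<40)&(h[...,2]>185)
    w[:, :270]=0; w[:,360:]=0; w[:165]=0; w[265:]=0
    w=big(w); cn=max(cv2.findContours(w.astype(np.uint8),0,2)[0],key=cv2.contourArea)
    H=cv2.convexHull(cn)[:,0]; W=np.array([onz(c,a,b,52)[:2] for a,b in H]); print('dial',cv2.minEnclosingCircle(W.astype(np.float32)), cv2.fitEllipse(W.astype(np.float32)))
p,d,c=load('top0.npz')
print(onz(c,283,187,55), onz(c,283,187,45))
E
```

```text
top [((np.int32(170), np.int32(213), np.int32(23), np.int32(22), np.int32(370)), array([181., 224.]))]
[22.07973511 41.28601179 68.57684454] 170
[485.1769562  249.1653856   64.57903303] ((486.2928161621094, 250.18045043945312), (57.07368087768555, 18.730072021484375), 44.563411712646484)
red [291 193   8   6  21] [556.15586599 -54.43739243  52.        ]Traceback (most recent call last):
  File "<stdin>", line 18, in <module>
  File "h.py", line 26, in big
    n,l,s,ce=cv2.connectedComponentsWithStats(m.astype(np.uint8)); i=1+np.argmax(s[1:,4]); return l==i
                                                                       ~~~~~~~~~^^^^^^^^^
    return _wrapfunc(a, 'argmax', axis=axis, out=out, **kwds)
    return bound(*args, **kwds)
ValueError: attempt to get argmax of an empty sequence
```

carry_out([
  [[-48,-28,0],-10,0],
  [[-42,-36,0],-10,0],
  [[-36,-42,0],-10,0],
  [[-28,-48,0],-10,0],
  [[-19,-52,0],-10,0],
  [[-10,-55,0],-10,0],
  [[0,-55,0],-10,0],
  [[0,0,0],0,0],
], grip_force=60)

```text
time_s: 1.15
ee_pos: [490.1, 249.5, 229.3]
ee_rot: [[-0.695, -0.719, -0.002], [-0.719, 0.695, -0.002], [0.002, -0.0, -1.0]]
wrist_force: [-1.2, -0.5, 0.2]
width: 0.996
```

```bash
cat >> h.py <<'E'
def snap(n,tag):
    c=cal(n); p,d=vision.grab_frame(n); cv2.imwrite(f'pics/{tag}.png',p); np.savez(f'{tag}.npz',p=p,d=d,**{k:c[k] for k in c}); return p,d,c
def stt():
    s=robot.get_state(); R=s['ee_rot']; print('t',round(s['time_s'],3),'pos',s['ee_pos'].round(2),'yawY',round(np.degrees(np.arctan2(R[1,1],R[0,1])),2),'tilt',R[:2,2].round(4),'F',s['wrist_force'].round(1),'T',s['wrist_torque'].round(2),'w',round(85*s['width'],1),'q6',s['joints'][[0,5]].round(3)); return s
E
python3 - <<'E'
from h import *
stt(); p,d,c=snap('wrist','w1')
m=omask(p); print(m.sum())
m=big(m); P,u,v=cloud(c,d,m); print(u.mean(),v.mean(),np.percentile(P[:,2],[2,25,50,75,98]))
k=(P[:,2]>58)&(P[:,2]<75); print(k.sum(),P[k].mean(0),rect(P[k]))
E
```

```text
t 1.15 pos [490.05 249.54 229.26] yawY 136.0 tilt [-0.0017 -0.0019] F [-1.2 -0.5  0.2] T [ 0.03 -0.01  0.01] w 84.6 q6 [ 0.351 -2.022]
448
280.8305084745763 177.99757869249396 [ 3.22197267 34.75311955 60.28329163 61.61558533 62.94160693]
258 [482.67575975 246.81732028  61.28630567] ((484.65277099609375, 249.4432373046875), (59.11687088012695, 19.37592124938965), 45.73175048828125)
```

View pics/w1.png

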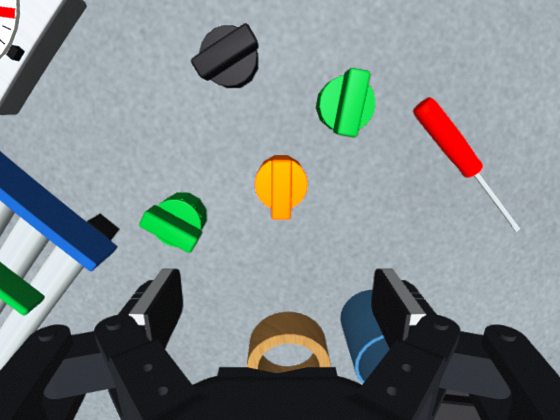

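```bash
sed -i 's/<=17)/<=24)/' h.py; python3 - <<'E'
from h import *
p,d,c=load('w1.npz')
m=omask(p); m[280:]=0; m=big(m); print(m.sum())
P,u,v=cloud(c,d,m); print(np.percentile(P[:,2],[2,25,50,75,98]))
k=(P[:,2]>56); print(k.sum(),P[k].mean(0),rect(P[k]))
k=abs(P[:,2]-34)<5; print(k.sum(),cv2.minEnclosingCircle(P[k][:,:2].astype(np.float32)),np.median(P[k][:,2]))
# whole-skirt silhouette: intensity of face vs side; ray-cast top bar pixels on z=64
vs=v[P[:,2]>56];us=u[P[:,2]>56]
Q=np.array([onz(c,a,b,64) for a,b in zip(us,vs)]); print(rect(Q))
E
```

```text
2435
[16.70856758 34.44232764 59.56851205 62.32734166 63.66759955]
1227 [483.89385492 248.32928976  62.21380354] ((484.6819763183594, 249.47320556640625), (59.2005615234375, 19.37592124938965), 45.731754302978516)
1095 ((484.6474609375, 249.45004272460938), 27.67134666442871) 34.44684204285316
((484.25897216796875, 248.970703125), (58.73424530029297, 19.127971649169922), 45.74931335449219)
```

carry_out([
  [[4,4,50],0,0],
  [[0,0,50],0,0],
  [[0,0,50],0,0],
  [[0,0,20],0,0.2],
  [[0,0,0],0,0.2],
])

```text
time_s: 1.82
ee_pos: [480.6, 255.2, 55.4]
ee_rot: [[-0.7, -0.715, -0.0], [-0.715, 0.7, -0.0], [0.0, -0.0, -1.0]]
wrist_force: [-0.2, -0.2, 0.3]
width: 0.8
```

```bash
python3 -c "
from h import *
stt()"
```

```text
t 1.825 pos [480.62 255.21  55.4 ] yawY 135.61 tilt [-0.0003 -0.0003] F [-0.2 -0.2  0.3] T [-0.03  0.03 -0.01] w 68.0 q6 [ 0.367 -2.   ]
```

carry_out([
  [[1,-7,5],0,0.2],
  [[0,0,9],0,0.2],
  [[0,0,0],0,0.2],
])

```text
time_s: 2.2
ee_pos: [485.6, 250.5, 42.8]
ee_rot: [[-0.7, -0.714, 0.003], [-0.714, 0.7, 0.001], [-0.003, -0.001, -1.0]]
wrist_force: [-0.7, 0.0, 0.1]
width: 0.8
```

```bash
python3 -c "
from h import *
stt();snap('wrist','w2')"
```

```text
t 2.2 pos [485.63 250.52  42.8 ] yawY 135.6 tilt [0.0028 0.0009] F [-0.7  0.   0.1] T [ 0.02 -0.02 -0.07] w 68.0 q6 [ 0.355 -2.011]
```

View pics/w2.png

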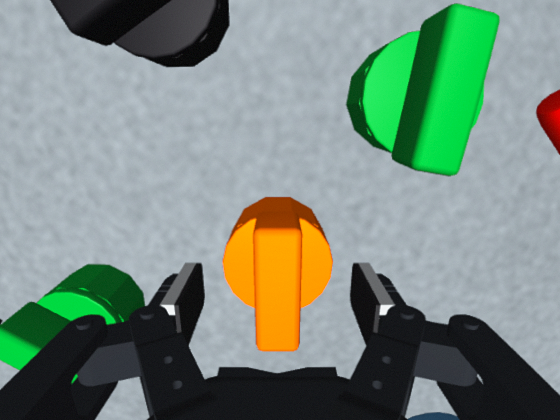

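The orange bar at (277,300) is centred between the pads at (185,290) and (370,290). I'll close now.

carry_out([
  [[1.5,0,2],0,0.5],
  [[0,0,0],0,0.8],
  [[0,0,0],0,1],
  [[0,0,0],0,1],
  [[0,0,0],0,1],
  [[0,0,0],0,1],
], grip_force=60)

```text
time_s: 3.0
ee_pos: [485.1, 249.5, 41.9]
ee_rot: [[-0.7, -0.714, 0.005], [-0.714, 0.7, 0.002], [-0.004, -0.002, -1.0]]
wrist_force: [-0.6, -0.8, 0.4]
width: 0.22
```

```bash
python3 -c "
from h import *
stt();snap('wrist','w3')"
```

```text
t 3.0 pos [485.07 249.51  41.93] yawY 135.59 tilt [0.0048 0.0016] F [-0.6 -0.8  0.4] T [-0.07 -0.02 -0.03] w 18.7 q6 [ 0.354 -2.012]
```

View pics/w3.png

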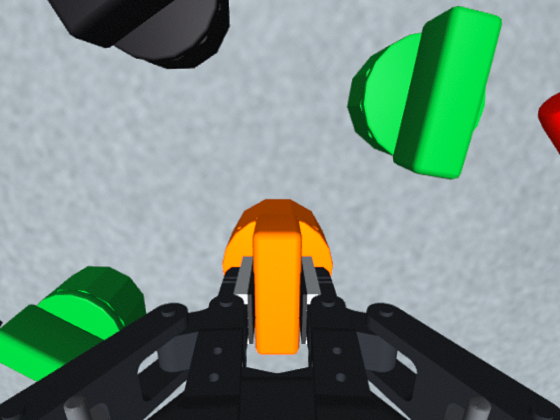

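Gripped: the pads touch the bar on both sides at (277,300) and the width is 18.7 mm. Next I'll locate the seat from the first images.

```bash
python3 - <<'E'
from h import *
for n,(x0,x1,y0,y1) in {'top':(275,345,150,222),'side':(275,360,205,275)}.items():
    p,d,c=load(n+'0.npz'); h=cv2.cvtColor(p,cv2.COLOR_BGR2HSV)
    print(n,p[186,295 if n=='top' else 300],p[200,325])
    w=(h[...,1]<30)&(h[...,2]>(150 if n=='top' else 195)); z=np.zeros_like(w); z[y0:y1,x0:x1]=w[y0:y1,x0:x1]
    cn=max(cv2.findContours(z.astype(np.uint8),0,2)[0],key=cv2.contourArea)
    W=np.array([onz(c,a,b,52)[:2] for a,b in cv2.convexHull(cn)[:,0]]).astype(np.float32)
    print(cv2.minEnclosingCircle(W),cv2.fitEllipse(W))
    vis=p.copy(); vis[z]=(255,0,255); cv2.imwrite(f'pics/dm_{n}.png',cv2.resize(vis[y0:y1,x0:x1],None,fx=5,fy=5))
    P,u,v=cloud(c,d,z); print(P[:,2].mean())
E
```

```text
top [167 167 165] [150 150 148]
((582.5807495117188, -92.57952880859375), 61.090274810791016) ((582.7855834960938, -92.72738647460938), (118.6001968383789, 121.84056854248047), 163.2582550048828)
52.76657382205738
side [147 146 142] [148 148 144]
((575.837890625, -101.74895477294922), 92.20932006835938) ((574.5011596679688, -101.54804992675781), (174.0047607421875, 177.48683166503906), 177.63211059570312)
47.04071276463686
```

carry_out([
  [[0,0,-20],0,1],
  [[0,0,-50],0,1],
  [[0,0,-50],0,1],
  [[13,-51,-10],0,1],
  [[13,-51,-10],0,1],
  [[13,-51,-10],0,1],
  [[13,-51,-10],0,1],
  [[13,-51,-10],0,1],
  [[13,-51,-10],0,1],
  [[0,0,0],0,1],
  [[0,0,0],0,1],
])

```text
time_s: 4.42
ee_pos: [651.2, -28.7, 224.8]
ee_rot: [[-0.698, -0.716, -0.002], [-0.716, 0.698, 0.001], [0.001, 0.002, -1.0]]
wrist_force: [-0.5, -0.6, -1.5]
width: 0.222
```

```bash
python3 -c "
from h import *
stt();snap('wrist','w4');stt()"
```

```text
t 4.425 pos [651.2  -28.68 224.81] yawY 135.71 tilt [-0.0016  0.0006] F [-0.5 -0.6 -1.5] T [ 0.03  0.04 -0.05] w 18.9 q6 [-0.145 -2.514]
t 4.475 pos [651.26 -28.59 224.9 ] yawY 135.73 tilt [-0.0013  0.0003] F [ 0.5 -0.6 -2.8] T [ 0.04 -0.04 -0.01] w 18.8 q6 [-0.145 -2.514]
```

View pics/w4.png

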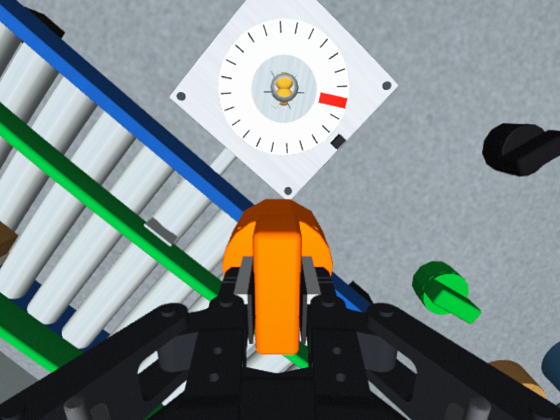

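```bash
python3 - <<'E'
from h import *
p,d,c=load('w4.npz'); h=cv2.cvtColor(p,cv2.COLOR_BGR2HSV)
cv2.imwrite('pics/sp4.png',cv2.resize(p[10:165,205:365],None,fx=4.5,fy=3.8,interpolation=cv2.INTER_CUBIC) if 0 else cv2.resize(p[15:165,210:360],(600,600),interpolation=cv2.INTER_CUBIC))
w=((h[...,1]<15)&(h[...,2]>235)); w[170:]=0; w[:,:200]=0; w[:,370:]=0
w=big(w|((h[...,2]>235)&(h[...,1]<15)&w))
cn=max(cv2.findContours(w.astype(np.uint8),0,2)[0],key=cv2.contourArea)
W=np.array([onz(c,a,b,52)[:2] for a,b in cv2.convexHull(cn)[:,0]]).astype(np.float32)
print('dial',cv2.minEnclosingCircle(W),cv2.fitEllipse(W)); C=np.array(cv2.fitEllipse(W)[0])
r=big(((h[...,0]<8)|(h[...,0]>172))&(h[...,1]>180)&(np.arange(420)[:,None]<170)&(np.arange(560)<400))
v,u=np.nonzero(r); Rr=onz(c,u.mean(),v.mean(),52)[:2]
b=(h[...,2]<60)&(np.arange(420)[:,None]>125)&(np.arange(420)[:,None]<160)&(np.arange(560)>320)&(np.arange(560)<360); b=big(b); v,u=np.nonzero(b); print(u.mean(),v.mean(),len(u))
Pp=onz(c,u.mean(),v.mean(),51)[:2]
print(Rr,Pp,np.linalg.norm(Rr-C),np.linalg.norm(Pp-C))
a=lambda q:np.degrees(np.arctan2(*(q-C)[::-1])); print('red',a(Rr),'ptr',a(Pp),'cw needed',(a(Rr)-a(Pp)))
# corner screws z=45
for uu,vv in [(180.5,96),(387,86),(288,190.5)]: print(onz(c,uu,vv,45))
# spindle top from depth
P,u,v=cloud(c,d,(np.hypot(np.arange(420)[:,None]-88,np.arange(560)-284)<40))
k=P[:,2]>74; print(k.sum(),P[k].mean(0),cv2.minEnclosingCircle(P[k][:,:2].astype(np.float32)))
E
```

```text
dial ((580.60693359375, -92.9204330444336), 82.4498291015625) ((579.4086303710938, -93.06724548339844), (154.68431091308594, 161.83323669433594), 48.159881591796875)
337.4183673469388 141.14285714285714 98
[554.1332862  -55.18097764] [575.63835083 -24.00794202] 45.54352109662135 69.16214573704144
red 123.70873357529554 ptr 93.12494992010076 cw needed 30.58378365519478
[ 652.16864493 -156.73491078   45.        ]
[507.63478467 -28.72816708  45.        ]
[643.08612625 -20.89072094  45.        ]
337 [580.52191042 -93.08789865  77.0039009 ] ((580.0586547851562, -93.16142272949219), 11.9005126953125)
```

View pics/sp4.png

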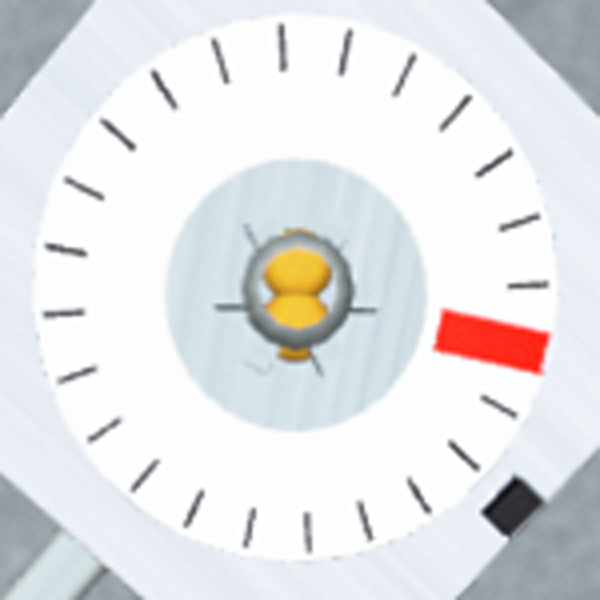

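```bash
python3 - <<'E'
from h import *
p,d,c=load('w4.npz'); h=cv2.cvtColor(p,cv2.COLOR_BGR2HSV)
m=omask(p); m[:190]=0; m=big(m); P,u,v=cloud(c,d,m); print(np.percentile(P[:,2],[5,50,95]))
k=P[:,2]>242; print('bar',rect(P[k]),P[k][:,2].mean())
k=abs(P[:,2]-219)<4; print('skirt',cv2.minEnclosingCircle(P[k][:,:2].astype(np.float32)))
g=cv2.cvtColor(p,cv2.COLOR_BGR2GRAY)
# dial: white vs gearbox
for th in (249,251,253):
    w=(g>th); w[170:]=0; w[:,:205]=0; w[:,365:]=0
    w=cv2.morphologyEx(w.astype(np.uint8),cv2.MORPH_OPEN,np.ones((3,3)))
    cn=max(cv2.findContours(w,0,2)[0],key=cv2.contourArea)
    W=np.array([onz(c,a,b,52)[:2] for a,b in cv2.convexHull(cn)[:,0]]).astype(np.float32); print(th,cv2.fitEllipse(W))
x=p[60:118,255:315]; x=cv2.resize(x,None,fx=10,fy=10,interpolation=cv2.INTER_CUBIC); cv2.imwrite('pics/sp4b.png',x)
f=lambda x,y:onz(c,210+x/4,15+y/4,70)[:2]
for q in [(215,307),(375,310),(248,235),(320,370),(345,240),(262,368)]: 
    D=f(*q)-np.array([580.2,-93.1]); print(q,np.degrees(np.arctan2(D[1],D[0])).round(1),np.hypot(*D).round(1))
E
```

```text
[196.34992629 244.44397342 246.07324922]
bar ((651.611572265625, -28.855560302734375), (59.71263122558594, 19.951828002929688), 45.74945831298828) 245.10747619989422
skirt ((649.1742553710938, -30.722576141357422), 27.62109375)
249 ((579.8434448242188, -93.2232894897461), (117.90975189208984, 118.15485382080078), 6.909611225128174)
251 ((579.8626098632812, -93.25758361816406), (117.59406280517578, 117.86054992675781), 74.75304412841797)Traceback (most recent call last):
  File "<stdin>", line 12, in <module>
cv2.error: OpenCV(4.12.0) /io/opencv/modules/imgproc/src/shapedescr.cpp:361: error: (-201:Incorrect size of input array) There should be at least 5 points to fit the ellipse in function 'fitEllipseNoDirect'
```

```bash
python3 - <<'E'
from h import *
p,d,c=load('w4.npz')
x=p[60:118,255:315]; x=cv2.resize(x,None,fx=10,fy=10,interpolation=cv2.INTER_CUBIC); cv2.imwrite('pics/sp4b.png',x)
f=lambda x,y:onz(c,210+x/4,15+y/4,70)[:2]
for q in [(215,307),(375,310),(248,235),(320,370),(345,240),(262,368)]: 
    D=f(*q)-np.array([579.9,-93.2]); print(q,np.degrees(np.arctan2(D[1],D[0])).round(1),np.hypot(*D).round(1))
E
```

```text
(215, 307) -33.1 17.5
(375, 310) 122.6 17.5
(248, 235) -92.3 15.1
(320, 370) 63.9 17.3
(345, 240) -179.8 14.6
(262, 368) 21.7 17.6
```

View pics/sp4b.png

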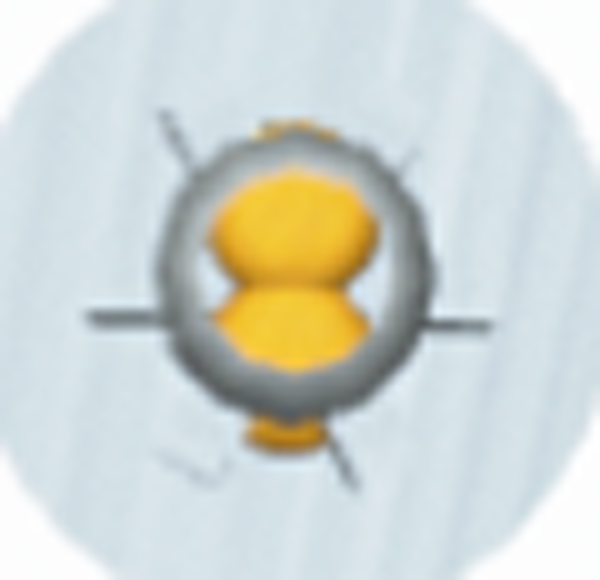

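The spindle axis is at about (579.9,-93.1), the dial is about 30.6° short, and the faint tooth edges suggest the knob may be near meshing already. I'll move over it and feel.

carry_out([
  [[32,2,20],0,1],
  [[32,2,20],0,1],
  [[32,2,20],0,1],
  [[0,0,10],0,1],
  [[0,0,0],0,1],
])

```text
time_s: 5.1
ee_pos: [576.8, -88.8, 153.1]
ee_rot: [[-0.693, -0.721, -0.002], [-0.721, 0.693, 0.001], [0.0, 0.002, -1.0]]
wrist_force: [0.2, 0.3, -2.2]
width: 0.222
```

```bash
cat >> h.py <<'E'
def to(x,y,z):
    s=stt(); d=s['ee_rot'].T@(np.array([x,y,z])-s['ee_pos']); print('tool shift',d.round(1))
E
python3 -c "
from h import *
to(579.9,-93.1,125)"
```

```text
t 5.1 pos [576.76 -88.83 153.14] yawY 136.14 tilt [-0.0017  0.0011] F [ 0.2  0.3 -2.2] T [-0.05 -0.01 -0.01] w 18.8 q6 [-0.266 -2.643]
tool shift [ 0.9 -5.3 28.1]
```

carry_out([
  [[1,-5,10],1,1],
  [[0,0,10],0,1],
  [[0,0,0],0,1],
])

```text
time_s: 5.48
ee_pos: [581.3, -91.6, 132.5]
ee_rot: [[-0.705, -0.71, 0.0], [-0.71, 0.705, 0.001], [-0.001, 0.0, -1.0]]
wrist_force: [-0.4, -0.3, -2.6]
width: 0.218
```

```bash
python3 -c "
from h import *
to(579.9,-93.1,125)"
```

```text
t 5.475 pos [581.33 -91.65 132.53] yawY 135.2 tilt [0.0001 0.0007] F [-0.4 -0.3 -2.6] T [-0.03  0.02  0.04] w 18.5 q6 [-0.269 -2.629]
tool shift [ 2.  -0.   7.5]
```

carry_out([
  [[1.5,0,0],0,1],
  [[0,0,3],0,1],
  [[0,0,0],0,1],
])

```text
time_s: 5.85
ee_pos: [580.5, -92.7, 129.7]
ee_rot: [[-0.704, -0.71, 0.001], [-0.71, 0.704, 0.001], [-0.001, -0.0, -1.0]]
wrist_force: [-0.3, -0.1, -2.0]
width: 0.217
```

```bash
python3 -c "
from h import *
to(579.9,-93.1,125)"
```

```text
t 5.85 pos [580.51 -92.68 129.66] yawY 135.22 tilt [0.0007 0.0006] F [-0.3 -0.1 -2. ] T [-0.05 -0.01 -0.02] w 18.4 q6 [-0.271 -2.632]
tool shift [0.7 0.1 4.7]
```

carry_out([
  [[0.5,0,4],0,1],
  [[0,0,4],0,1],
  [[0,0,4],0,1],
  [[0,0,2],0,1],
  [[0,0,0],0,1],
])

```text
time_s: 6.48
ee_pos: [580.1, -93.1, 114.7]
ee_rot: [[-0.705, -0.71, 0.001], [-0.71, 0.705, 0.001], [-0.001, -0.0, -1.0]]
wrist_force: [0.4, -0.1, -2.0]
width: 0.221
```

```bash
python3 -c "
from h import *
to(579.9,-93.1,112)"
```

```text
t 6.475 pos [580.13 -93.11 114.68] yawY 135.21 tilt [0.0007 0.0006] F [ 0.4 -0.1 -2. ] T [-0.07  0.03  0.03] w 18.8 q6 [-0.272 -2.632]
tool shift [0.2 0.2 2.7]
```

carry_out([
  [[0,0,1.5],0,1],
  [[0,0,1.5],0,1],
  [[0,0,1],0,1],
  [[0,0,0],0,1],
])

```text
time_s: 6.98
ee_pos: [580.2, -93.1, 110.6]
ee_rot: [[-0.704, -0.71, 0.001], [-0.71, 0.704, 0.001], [-0.001, -0.0, -1.0]]
wrist_force: [0.1, 0.2, -2.1]
width: 0.227
```

```bash
python3 -c "
from h import *
to(579.9,-93.1,112)"
```

```text
t 6.975 pos [580.25 -93.11 110.62] yawY 135.21 tilt [0.0011 0.0005] F [ 0.1  0.2 -2.1] T [-0.02 -0.01  0.02] w 19.3 q6 [-0.272 -2.633]
tool shift [ 0.2  0.3 -1.4]
```

carry_out([
  [[0,0,1.5],0,1],
  [[0,0,1.5],0,1],
  [[0,0,1],0,1],
  [[0,0,0],0,1],
])

```text
time_s: 7.48
ee_pos: [580.3, -93.1, 106.4]
ee_rot: [[-0.704, -0.71, 0.001], [-0.71, 0.704, 0.0], [-0.001, -0.001, -1.0]]
wrist_force: [-0.2, -0.6, -1.8]
width: 0.22
```

```bash
python3 -c "
from h import *
to(579.9,-93.1,96)"
```

```text
t 7.475 pos [580.27 -93.12 106.36] yawY 135.22 tilt [0.0012 0.0005] F [-0.2 -0.6 -1.8] T [-0.04 -0.01  0.01] w 18.7 q6 [-0.272 -2.633]
tool shift [ 0.3  0.3 10.4]
```

The knob passed the 16 mm stop with no force, so it meshed straight away. I'll press it home in small steps.

carry_out([
  [[0,0,1.5],0,1],
  [[0,0,1.5],0,1],
  [[0,0,1.5],0,1],
  [[0,0,1.5],0,1],
  [[0,0,0],0,1],
], grip_force=80)

```text
time_s: 8.1
ee_pos: [580.5, -93.5, 100.6]
ee_rot: [[-0.704, -0.71, 0.002], [-0.71, 0.704, -0.0], [-0.001, -0.002, -1.0]]
wrist_force: [-0.1, -1.8, -5.4]
width: 0.214
```

```bash
python3 -c "
from h import *
to(579.9,-93.1,96)"
```

```text
t 8.1 pos [580.47 -93.51 100.61] yawY 135.22 tilt [ 0.0021 -0.0002] F [-0.1 -1.8 -5.4] T [-0.29 -0.04 -0.02] w 18.2 q6 [-0.272 -2.633]
tool shift [0.1 0.7 4.6]
```

carry_out([
  [[0,0,1.5],0,1],
  [[0,0,1.5],0,1],
  [[0,0,0],0,1],
])

```text
time_s: 8.48
ee_pos: [580.7, -93.6, 97.5]
ee_rot: [[-0.704, -0.71, 0.003], [-0.71, 0.704, -0.0], [-0.002, -0.002, -1.0]]
wrist_force: [0.5, -0.5, -2.1]
width: 0.212
```

```bash
python3 -c "
from h import *
to(579.9,-93.1,96)"
```

```text
t 8.475 pos [580.66 -93.56  97.54] yawY 135.22 tilt [ 0.0025 -0.0004] F [ 0.5 -0.5 -2.1] T [-0.33  0.04  0.02] w 18.0 q6 [-0.272 -2.633]
tool shift [0.2 0.9 1.5]
```

carry_out([
  [[0,0,2],0,1],
])

```text
time_s: 8.6
ee_pos: [580.7, -93.6, 95.8]
ee_rot: [[-0.704, -0.71, 0.003], [-0.71, 0.704, -0.001], [-0.002, -0.002, -1.0]]
wrist_force: [-10.5, -1.1, 30.9]
width: 0.217
```

```bash
python3 -c "
from h import *
stt();snap('wrist','w5');snap('side','s5');stt()"
```

```text
t 8.6 pos [580.7  -93.64  95.79] yawY 135.22 tilt [ 0.0027 -0.0005] F [-10.5  -1.1  30.9] T [-0.27  1.54  0.  ] w 18.5 q6 [-0.272 -2.633]
t 8.7 pos [580.66 -93.63  95.97] yawY 135.22 tilt [ 0.0028 -0.0005] F [-3.4 -0.9  7.5] T [-0.18  0.46 -0.05] w 18.5 q6 [-0.272 -2.633]
```

View pics/w5.png

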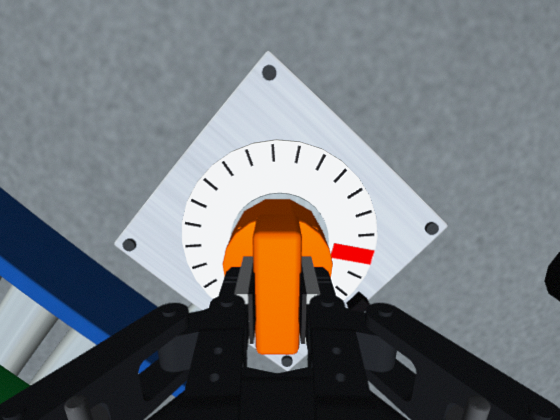

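```bash
python3 - <<'E'
from h import *
for n in ('w4','w5'):
    p,d,c=load(n+'.npz'); m=omask(p); m[:190]=0; m=big(m); P,u,v=cloud(c,d,m)
    k=P[:,2]>np.percentile(P[:,2],95)-5; print(n,'bar',rect(P[k]),np.median(P[k][:,2]))
    s=(abs(v-225)<4)&(abs(u-277)<12); print(P[s][:,2].mean())
p,d,c=load('w5.npz'); h=cv2.cvtColor(p,cv2.COLOR_BGR2HSV)
r=big(((h[...,0]<8)|(h[...,0]>172))&(h[...,1]>180)&(np.arange(560)>325)&(np.arange(560)<380)); v,u=np.nonzero(r); R=onz(c,u.mean(),v.mean(),52)[:2]; D=R-[579.9,-93.2]; print(np.degrees(np.arctan2(D[1],D[0])),np.hypot(*D))
E
```

```text
w4 bar ((651.395751953125, -28.71460723876953), (59.89026641845703, 20.22960662841797), 46.264404296875) 245.15157041078388
236.03253611083258
w5 bar ((580.5689697265625, -93.9457015991211), (59.353912353515625, 20.02243423461914), 45.739891052246094) 116.22782728670569
107.06854394451338
124.63890144094898 45.60189408255934
```

View pics/s5.png

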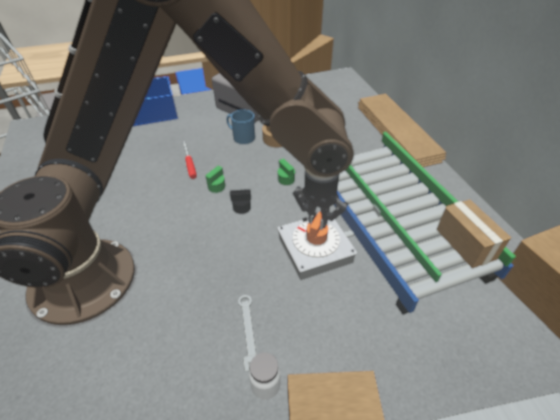

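carry_out([
  [[0,0,1.5],0,1],
])

```text
time_s: 8.82
ee_pos: [580.7, -93.7, 95.8]
ee_rot: [[-0.704, -0.71, 0.004], [-0.71, 0.704, -0.001], [-0.002, -0.003, -1.0]]
wrist_force: [-9.2, 0.6, 26.4]
width: 0.214
```

```bash
python3 -c "
from h import *
stt()"
```

```text
t 8.825 pos [580.7  -93.69  95.84] yawY 135.22 tilt [ 0.0035 -0.0008] F [-9.2  0.6 26.4] T [ 0.16  1.4  -0.01] w 18.2 q6 [-0.272 -2.633]
```

carry_out([
  [[0,0,0],8,1],
  [[0,0,0],8,1],
  [[0,0,0],8,1],
  [[0,0,0],0,1],
])

```text
time_s: 9.32
ee_pos: [579.5, -93.2, 96.1]
ee_rot: [[-0.935, -0.353, 0.001], [-0.353, 0.935, -0.001], [-0.001, -0.001, -1.0]]
wrist_force: [-0.2, -1.4, 1.6]
width: 0.215
```

```bash
cat > red.py <<'E'
from h import *
import sys
def run(tag):
    p,d,c=snap('wrist',tag); h=cv2.cvtColor(p,cv2.COLOR_BGR2HSV)
    r=big(((h[...,0]<6)|(h[...,0]>172))&(h[...,1]>180)&(np.arange(560)>150)&(np.arange(560)<420)&(np.arange(420)[:,None]<340)&(h[...,2]>100)); v,u=np.nonzero(r); print('redpx',u.mean(),v.mean(),len(u))
    R=onz(c,u.mean(),v.mean(),52)[:2]; D=R-[579.9,-93.2]; print('red ang',np.degrees(np.arctan2(D[1],D[0])),np.hypot(*D))
if __name__=='__main__': stt(); run(sys.argv[1]); stt()
E
python3 red.py w6
```

```text
t 9.325 pos [579.55 -93.2   96.06] yawY 110.69 tilt [ 0.0014 -0.0006] F [-0.2 -1.4  1.6] T [-0.2   0.2   0.04] w 18.3 q6 [-0.272 -2.204]
redpx 352.1258620689655 244.84137931034482 580
red ang 107.816235486726 45.70736252296026
t 9.375 pos [579.52 -93.19  96.07] yawY 110.79 tilt [ 0.0013 -0.0005] F [-2.5  0.1  1.3] T [-0.21  0.11  0.02] w 18.3 q6 [-0.272 -2.205]
```

View pics/w6.png

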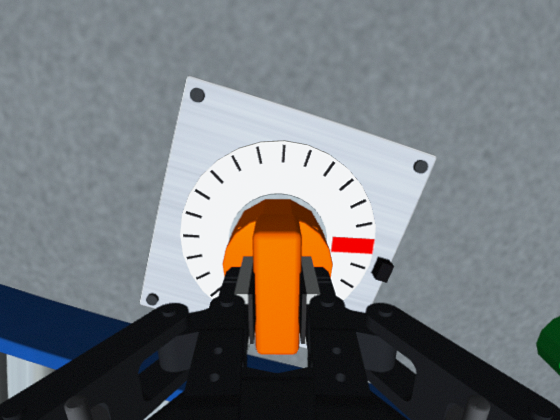

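carry_out([
  [[0,0,0],6,1],
  [[0,0,0],6,1],
  [[0,0,0],0,1],
  [[0,0,0],0,1],
])

```text
time_s: 9.88
ee_pos: [579.5, -93.1, 96.1]
ee_rot: [[-0.987, -0.162, 0.001], [-0.162, 0.987, -0.0], [-0.001, -0.001, -1.0]]
wrist_force: [-0.6, -1.4, 2.2]
width: 0.214
```

```bash
python3 red.py w7; python3 - <<'E'
from h import *
p,d,c=load('w7.npz'); cv2.imwrite('pics/w7c.png',cv2.resize(p[60:330,150:450],None,fx=2.2,fy=2.2,interpolation=cv2.INTER_CUBIC))
E
```

```text
t 9.875 pos [579.45 -93.06  96.05] yawY 99.3 tilt [ 0.0012 -0.0005] F [-0.6 -1.4  2.2] T [-0.27  0.24 -0.05] w 18.2 q6 [-0.272 -2.005]
redpx 352.1782006920415 245.2439446366782 578
red ang 96.10463140151872 45.81422892558341
t 9.925 pos [579.43 -93.06  96.06] yawY 99.27 tilt [ 0.0011 -0.0005] F [-1.4 -0.9  2.6] T [-0.24  0.17  0.07] w 18.4 q6 [-0.272 -2.004]
```

View pics/w7c.png

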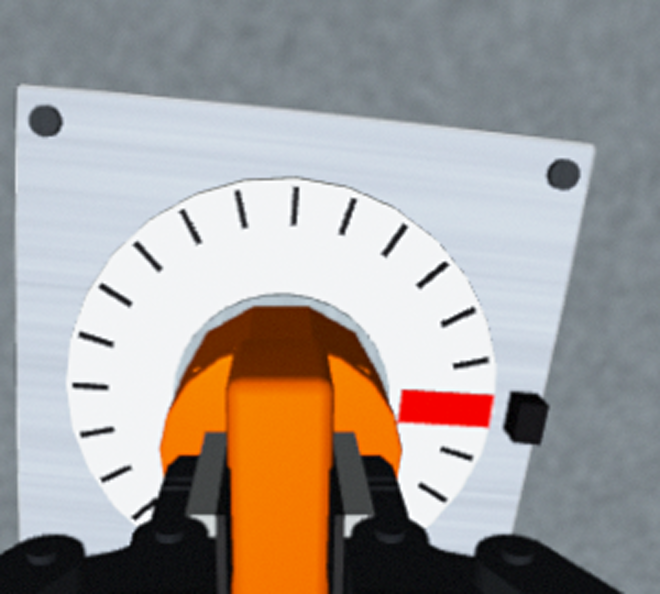

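```bash
python3 - <<'E'
from h import *
p,d,c=load('w7.npz'); g=cv2.cvtColor(p,cv2.COLOR_BGR2GRAY); h=cv2.cvtColor(p,cv2.COLOR_BGR2HSV)
b=(g<70); z=np.zeros_like(b); z[225:275,372:410]=b[225:275,372:410]; b=big(z); v,u=np.nonzero(b); print(u.min(),u.max(),v.min(),v.max(),u.mean(),v.mean())
C=np.array([579.9,-93.2])
P,uu,vv=cloud(c,d,b); print(np.percentile(P[:,2],[5,50,95]))
print('ptr hull angles', [ (zz, np.degrees(np.arctan2(*(onz(c,u.mean(),v.mean(),zz)[:2]-C)[::-1])).round(2)) for zz in (45,50,55)])
# dial centre from outer contour: threshold white vs gearbox
print('dial px',p[250-0,240],'box',p[120,220])
sc=[]
for (x,y) in [(45,121),(563,174)]:
    x=150+x/2.2;y=60+y/2.2
    s=(g[int(y)-12:int(y)+12,int(x)-12:int(x)+12]<110); vy,ux=np.nonzero(s); q=onz(c,int(x)-12+ux.mean(),int(y)-12+vy.mean(),45); sc.append(q[:2]); print(q)
e=sc[1]-sc[0]; print('edge',np.hypot(*e),np.degrees(np.arctan2(e[1],e[0])))
w=((p.min(2)>236)); w[:,:150]=0; w[:, 400:]=0; w=big(w); cn=max(cv2.findContours(w.astype(np.uint8),0,2)[0],key=cv2.contourArea)[:,0]
W=np.array([onz(c,a,bb,52)[:2] for a,bb in cn]); 
k=np.abs(np.hypot(*(W-C).T)-59)<4; W=W[k]; A=np.c_[2*W,np.ones(len(W))]; s=np.linalg.lstsq(A,(W**2).sum(1),rcond=None)[0]; print('fit',s[:2],np.sqrt(s[2]+s[:2]@s[:2]),k.sum())
C=s[:2]
r=big(((h[...,0]<6)|(h[...,0]>172))&(h[...,1]>180)&(np.arange(560)>150)&(np.arange(560)<420)&(np.arange(420)[:,None]<340)&(h[...,2]>100)); v2,u2=np.nonzero(r)
Q=np.array([onz(c,a,bb,52)[:2] for a,bb in zip(u2,v2)]); rr=cv2.minAreaRect(Q.astype(np.float32)); print(rr, 'axis ang'); D=Q.mean(0)-C; print('red',np.degrees(np.arctan2(D[1],D[0])))
D=onz(c,u.mean(),v.mean(),50)[:2]-C; print('ptr',np.degrees(np.arctan2(D[1],D[0])))
E
```

```text
379 398 238 261 388.6774193548387 249.58333333333334
[45.99954148 52.90603234 54.22039463]
ptr hull angles [(45, np.float64(92.44)), (50, np.float64(94.03)), (55, np.float64(95.72))]
dial px [  0 126 245] box [229 218 210]
[ 516.3727045  -165.31348127   45.        ]
[507.73934829 -29.56116265  45.        ]
edge 136.0265667136794 93.63890367087767
fit [578.87378216 -93.36528314] 58.2448315074773 187
((575.0638427734375, -47.60206604003906), (9.3176908493042, 25.140092849731445), 5.4083404541015625) axis ang
red 94.7924120318375
ptr 93.18221523502528
```

carry_out([
  [[0,0,0],2,1],
  [[0,0,0],0,1],
  [[0,0,0],0,1],
])

```text
time_s: 10.3
ee_pos: [579.4, -93.0, 96.0]
ee_rot: [[-0.992, -0.127, 0.001], [-0.127, 0.992, -0.001], [-0.001, -0.001, -1.0]]
wrist_force: [-1.4, -0.5, 1.6]
width: 0.212
```

```bash
python3 red.py w8; python3 - <<'E'
from h import *
p,d,c=load('w8.npz'); cv2.imwrite('pics/w8c.png',cv2.resize(p[60:330,150:450],None,fx=2.2,fy=2.2,interpolation=cv2.INTER_CUBIC))
h=cv2.cvtColor(p,cv2.COLOR_BGR2HSV); r=big(((h[...,0]<6)|(h[...,0]>172))&(h[...,1]>180)&(np.arange(560)>150)&(np.arange(560)<420)&(np.arange(420)[:,None]<340)&(h[...,2]>100)); v2,u2=np.nonzero(r)
Q=np.array([onz(c,a,bb,52)[:2] for a,bb in zip(u2,v2)]); print(cv2.minAreaRect(Q.astype(np.float32)))
E
```

```text
t 10.3 pos [579.41 -93.04  96.05] yawY 97.3 tilt [ 0.001  -0.0005] F [-1.4 -0.5  1.6] T [-0.16  0.21  0.13] w 18.0 q6 [-0.272 -1.97 ]
redpx 352.1105354058722 244.6718480138169 579
red ang 94.57855450619843 45.730634165914715
t 10.35 pos [579.42 -93.04  96.07] yawY 97.3 tilt [ 0.001  -0.0005] F [-0.4 -0.3  2.7] T [-0.19  0.19  0.17] w 18.2 q6 [-0.272 -1.97 ]
((576.3196411132812, -47.558799743652344), (9.31249713897705, 25.11793327331543), 3.822500467300415)
```

View pics/w8c.png

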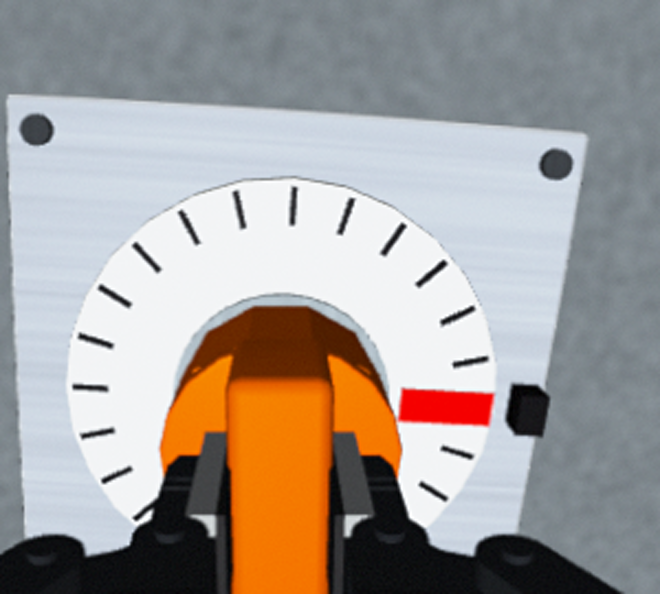

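carry_out([
  [[0,0,0],0.5,1],
  [[0,0,1.5],0,1],
])

```text
time_s: 10.6
ee_pos: [579.5, -93.0, 95.9]
ee_rot: [[-0.993, -0.118, 0.002], [-0.118, 0.993, -0.001], [-0.002, -0.001, -1.0]]
wrist_force: [-9.4, 1.5, 29.7]
width: 0.214
```

```bash
python3 -c "
from h import *
stt()"
```

```text
t 10.6 pos [579.51 -93.02  95.87] yawY 96.8 tilt [ 0.0017 -0.0008] F [-9.4  1.5 29.7] T [0.12 1.57 0.23] w 18.2 q6 [-0.272 -1.961]
```

carry_out([
  [[0,0,0],0,0.6],
  [[0,0,0],0,0.4],
  [[0,0,0],0,0.4],
  [[0,0,0],0,0.4],
  [[0,0,-15],0,0.4],
  [[0,0,-30],0,0.4],
  [[0,0,-40],0,0.3],
  [[-40,0,-40],0,0.2],
  [[-50,0,0],0,0],
  [[0,0,0],0,0],
])

```text
time_s: 11.85
ee_pos: [670.8, -82.0, 230.5]
ee_rot: [[-0.993, -0.116, 0.005], [-0.116, 0.993, -0.001], [-0.005, -0.001, -1.0]]
wrist_force: [-0.6, 0.4, -1.0]
width: 1.002
```

```bash
python3 - <<'E'
from h import *
stt();p,d,c=snap('wrist','w9')
cv2.imwrite('pics/w9.png',p)
E
```

```text
t 11.85 pos [670.79 -82.01 230.5 ] yawY 96.67 tilt [ 0.0048 -0.0006] F [-0.6  0.4 -1. ] T [ 0.04  0.03 -0.01] w 85.2 q6 [-0.22  -1.907]
```

View pics/w9.png

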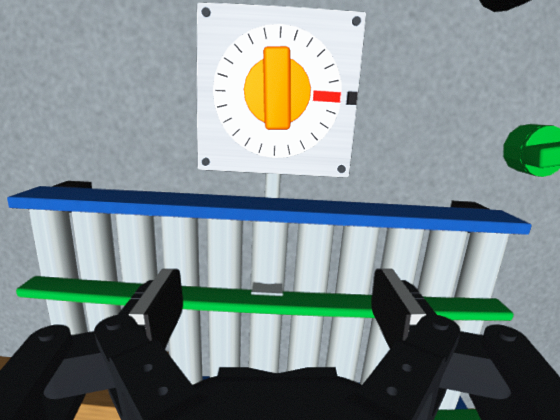

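The knob stands at (278,88) on the spindle, with the red mark at (326,97) and the pointer at (352,98). Now I'll measure the knob height and the angle.

```bash
python3 - <<'E'
from h import *
p,d,c=load('w9.npz'); g=cv2.cvtColor(p,cv2.COLOR_BGR2GRAY); h=cv2.cvtColor(p,cv2.COLOR_BGR2HSV)
U=np.arange(560); V=np.arange(420)[:,None]
sc=[]
for x,y in [(207,12),(356,21),(206,161),(341,169)]:
    s=(g[y-9:y+9,x-9:x+9]<120); vy,ux=np.nonzero(s); sc.append(onz(c,x-9+ux.mean(),y-9+vy.mean(),45)[:2])
sc=np.array(sc); C=sc.mean(0); print('centre',C); 
for a,b in [(0,1),(2,3)]:
    e=sc[b]-sc[a]; print('edge',np.hypot(*e),np.degrees(np.arctan2(e[1],e[0])))
for a,b in [(0,2),(1,3)]:
    e=sc[b]-sc[a]; print('edge',np.hypot(*e),np.degrees(np.arctan2(e[1],e[0]))+90)
r=big(((h[...,0]<6)|(h[...,0]>172))&(h[...,1]>180)&(U>290)&(U<350)&(V<140)); v,u=np.nonzero(r)
Q=np.array([onz(c,a,b,52)[:2] for a,b in zip(u,v)]); D=Q.mean(0)-C; print('red',np.degrees(np.arctan2(D[1],D[0])),cv2.minAreaRect(Q.astype(np.float32)))
b=big((g<70)&(U>342)&(U<360)&(V>85)&(V<110)); v,u=np.nonzero(b)
for z in (48,50,55):
    D=onz(c,u.mean(),v.mean(),z)[:2]-C; print('ptr',z,np.degrees(np.arctan2(D[1],D[0])),np.hypot(*D))
m=omask(p)&(V<150)&(U>220)&(U<320); m=big(m); P,u,v=cloud(c,d,m); k=P[:,2]>105; print('bar z',np.median(P[k][:,2]),rect(P[k])); k=(P[:,2]>70)&(P[:,2]<98); print('skirt z',np.median(P[k][:,2]),cv2.minEnclosingCircle(P[k][:,:2].astype(np.float32)))
w=(p.min(2)>225)&(V<160)&(U>215)&(U<342); P,u,v=cloud(c,d,w); rr=np.hypot(*(P[:,:2]-C).T); print('dial z',np.median(P[(rr<58)&(rr>40),2]))
t,dt,ct=snap('top','t9'); cv2.imwrite('pics/t9.png',t)
s,_,_=snap('side','s9')
E
```

```text
centre [579.84457243 -93.34374998]
edge 135.8012202328865 93.56334856116911
edge 136.02234596963046 93.64088717135789
edge 135.95724272314303 93.59147167849032
edge 135.77345169810874 93.68477133041128
red 93.48708551743803 ((577.0191040039062, -47.30671310424805), (8.296932220458984, 23.960603713989258), 3.875298261642456)
ptr 48 93.89924895106418 70.32053491926409
ptr 50 93.81397823241197 69.89337569544192
ptr 55 93.59617246137947 68.82616962509806
bar z 116.42187241794542 ((579.8258666992188, -93.57129669189453), (57.777740478515625, 20.235200881958008), 7.233580589294434)
skirt z 88.57943352924858 ((579.7470092773438, -93.29273223876953), 27.2142391204834)
dial z 50.535546549468734
```

View pics/s9.png

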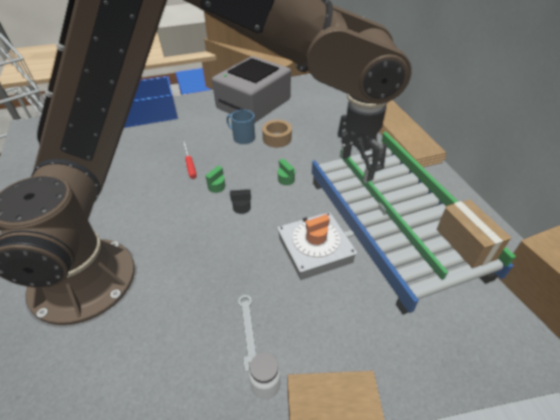

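View pics/t9.png

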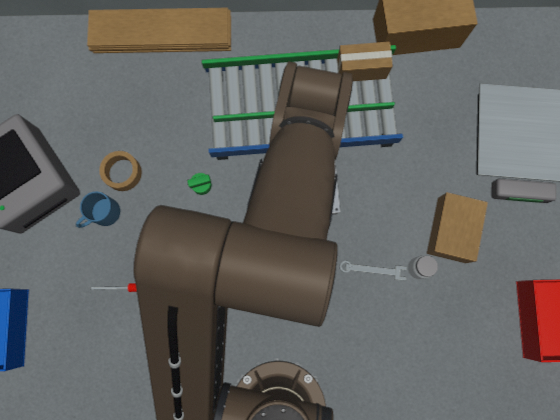

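The red mark is at 93.5° and the pointer at 93.6°. The bar top is 65.9 mm above the dial, against 66 mm when fully home. The side view shows the knob seated at (317,230) and the bystanders where they were, so I'll hand in.

```bash
python3 -c "
from h import *
stt();print(robot.finish_job())"
```

```text
t 12.0 pos [668.31 -82.45 230.33] yawY 96.63 tilt [ 0.0032 -0.0004] F [ 0.2  0.  -0.6] T [-0.03 -0.04 -0.03] w 85.1 q6 [-0.221 -1.908]
the job is handed in; nothing more can be done
None
```

The orange knob is back on the spindle, meshed and pressed fully home. The dial's red mark stands at the black pointer. I let go and handed the job in at 12.0 s.

- **Meshing:** The knob went past the 16 mm stop on the first press with no force, so I did not need to turn it to find the teeth. It then stopped hard at home height under pushes of about 26–31 N.
- **Turning:** I turned it clockwise in steps, about 38° in all including the play, and pressed once more before releasing.
- **Last checks, after release:** The red mark is at 93.5° and the pointer direction at 93.6–93.8°. The bar top is 65.9 mm above the dial, where 66 mm is fully home. The knob's axis is within 0.3 mm of the spindle's. The bystanders I could see look unmoved. The arm hid the spare knob and part of the screwdriver in the last top view, but the side view shows both in place.
- **Disagreements:** The top camera put the axis about 2.5 mm further out in x than the wrist camera, and I used the wrist value. I never saw the ball drag clearly in the force readings: it was about 0 to -5 N at the ends of the pressing calls, before the hard stop.

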